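Nudge the egg cup to the middle of its stand

TASK

The egg cup has been left off-centre on its little marble stand, close to falling off. With light pushes or taps of a fingertip, slide it to the middle of the stand's top, so that about the same margin shows all round, and finish with it standing upright and still. It is tippy and fragile: do not lift it, tip it, squeeze or shove it hard, do not shift the stand, and leave everything else on the worktop where it is.

Things in the scene. Friction and masses are not known exactly. Their poses are not given: they have to be found in the camera images.
- egg_cup: white egg cup with a brown egg, one rigid piece, round about z (up), 90-160 g. Origin: centre of its underside. Above it: foot only 28 mm wide at 0, flange 54 mm wide at 5-14 mm (widest: push here, low), waist 30 mm at 18-22, cup 49 mm, rim at 42, egg top at 64 mm. Pushed at the cup or egg it tips; at the flange it slides (about 0.4-1.2 N), stopping with the push. Starts 20-31 mm off the stand's centre, any direction
- stand: small round marble stand, loose, 0.9 kg, standing on the wooden board. Origin: centre of its underside; its flat top of 90 mm diameter lies 50 mm above the origin (62 mm above the worktop), the rim is 9 mm thick, waist 44 mm, foot 72 mm diameter. Its yaw has no meaning: it is round.
- board: wooden board 240 x 320 x 12 mm lying fixed on the worktop, long side about along y; origin: centre of its underside.
- tuna_tin: bystander: short round tin, 86 mm diameter, 40 mm high, on the board's right; origin: centre of its underside.
- sauce_cup: bystander: small black open cup, 73 mm diameter, 35 mm high, on the board's right; origin: centre of its underside.
- spoon: bystander: spoon 150 mm long lying along its x axis on the board's left; origin at its underside, about the middle.
- mug: bystander: mug 78 mm diameter with a handle, 93 mm high, right of the board; origin at its underside.
- noodle_cup: bystander: open paper noodle cup 146 mm diameter, 63 mm high, far right; origin: centre of its underside.
- sauce_bottle: bystander: sauce bottle with screw cap, 63 mm diameter, 154 mm high, behind the board on the right; origin: centre of its underside.
- soda_can: bystander: drink can 66 mm diameter, 115 mm high, behind the board; origin: centre of its underside.
Mind the look-alikes: they are no part of the job. What is shaped like the stand but yellow is not meant.

How it is judged:
By the outcome, as a careful person would: the job done as asked, in the order asked, and still so for the second after the job is handed in, with the robot touching nothing.
It also fails if it takes over 48 s, if anything falls off the work surface, if the arm or the gripper's body presses on something with over 40 N, if the wrist force passes 120 N, or if a joint passes its speed limit or range.

ROBOT

A 6-joint arm with a two-finger parallel gripper is mounted at the origin on a cart in front of the work surface, level with it; the furniture and walls round the work are solid. World frame = base frame: x ahead of the robot, y to its left, z up, the work surface at z = 0. Lengths are in m, angles in rad, forces in N, time in s.
With the tool pointing down it reaches from about 0.275 to 0.75 m from the base axis. Payload 10.2 kg.
Tool frame: the origin (TCP) lies midway between the tips of the shut fingers; the grasp point (between the pads) lies 19 mm behind it (env.hold_point_z is the distance from the TCP to the grasp point, in m); z points along the fingers, y is the line along which they close (so a half turn about z gives the same grasp; the last joint's range is limited). The gripper opens to 85 mm and grips with 20 to 120 N. Pads are 22 mm wide; open, the fingers measure 114 mm over their backs; the gripper's body (76 mm by 85 mm) begins 54 mm behind the grasp point. The pads swing forward as they close: fully open they stand 13 mm farther back than shut.
Start: joints at [-1.517, 0.313, 1.498, -0, 1.331, -0.223], TCP at [0.143, -0.505, 0.231] pointing down, gripper open.
Joint ranges: [-2.94, 2.94], [-0.97, 2.17], [0.19, 2.56], [-1.23, 4.37], [0.02, 3.11], [-2.88, 2.88]. Speed limits (rad/s): [2.39, 2.39, 3.01, 3.14, 3.14, 3.14].

INTERFACE

Orientations are given as a unit quaternion [x, y, z, w].
In Python, from bench import env, kinematics, monitor, eyes, job gives the robot as it stands. The module is installed in compiled form; this text tells all that it offers. Calls block until the motion is done:
- env.reach(position, orientation): joint-space move of the TCP to a pose.
- env.movel(position, velocity=0.15, frame=None, guard=None): straight line of the TCP; frame=None keeps the orientation; velocity is the mean speed in m/s. With guard (N) it stops when the force on the tool has changed by that much, and returns True; else False.
- env.set_joints(angles): joint-space move.
- env.release() and env.close_gripper(effort=None): open the fingers fully, or close them until they stop; effort is the grip in N (None keeps the last).
- env.hold(seconds).
- kinematics.ik(position, orientation): joint angles nearest the present ones, or None.
- monitor.sense(): the state.
- eyes.grab_frame(name): name is "scene" or "top"; returns a dict with "frame" (420x560x3 uint8, red, green, blue), "mtx" (3x3 intrinsics, pixels), "view" (4x4, takes a point from world to camera coordinates). Camera axes: x right, y down, z forward; pixel columns grow to the right and rows downward; lengths in m; the calibration is good to about 2 mm. A picture is of the moment at which its call begins. There is no depth.
A pose or a line that the arm cannot do raises env.MotionError and nothing moves.
- job.hand_in(): hands the job in; it is judged then, once.
The state is a dict: "clock": time; "joints": joint angles; "qvel": joint speeds; "joint_efforts": joint torques, N m; "position": TCP position; "ee_rot": TCP orientation; "contact_force": force on the tool from outside, world axes, zero at the start; "ft_torque": the same for the moment, N m; "finger_gap": opening from 0.0 (shut) to 1.0 (fully open); "gripper_force": force on a finger pad.
Only numpy, scipy, OpenCV 4.12 (cv2) and the standard library are available. Lean on these libraries where they do the work, as an engineer would, in place of code of your own. Each camera call takes 0.05 s, during which the arm holds its last target. There are 200 camera calls.

## Working session

There is one attempt and no reset: what is moved stays moved. The work goes in short steps, each a Python script; the robot and the scene stay as the last script left them, time stands still between calls to the robot, and variables do not carry over. Pictures are saved under pics/ and viewed, at most 10 in all, crops included, and the job is handed in when it is done.

```bash
mkdir -p pics; python3 - <<'E'
from bench import env, kinematics, monitor, eyes, job
import cv2,numpy as np
for n in("scene","top"):
    d=eyes.grab_frame(n); cv2.imwrite(f"pics/{n}0.png",d["frame"][:,:,::-1]); print(n,d["mtx"].round(1).tolist(),d["view"].round(3).tolist())
s=monitor.sense(); print(s["clock"],s["ee_rot"],s["position"],s["finger_gap"])
E
```

```text
scene [[381.8, 0.0, 273.7], [0.0, 381.8, 202.2], [0.0, 0.0, 1.0]] [[-0.498, -0.867, -0.02, 0.206], [-0.532, 0.324, -0.783, 0.38], [0.685, -0.379, -0.622, 0.902], [0.0, 0.0, 0.0, 1.0]]
top [[422.8, 0.0, 285.7], [0.0, 422.8, 215.6], [0.0, 0.0, 1.0]] [[-0.025, -0.999, -0.031, -0.051], [-0.984, 0.03, -0.174, 0.569], [0.175, 0.026, -0.984, 1.301], [0.0, 0.0, 0.0, 1.0]]
0.1 [ 9.90438955e-01  1.37950446e-01  4.63254348e-05 -5.89780799e-04] [ 0.1434375  -0.50477746  0.23079627] 1.0032669135395755
```

View pics/scene0.png

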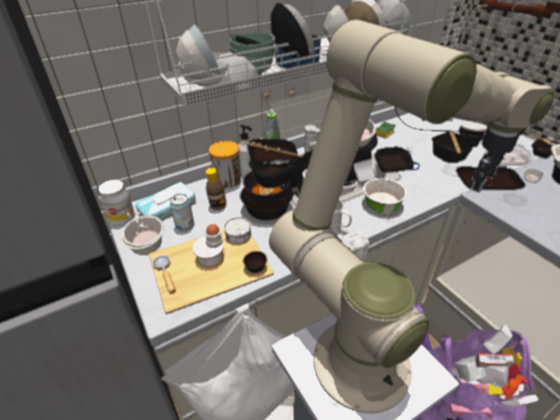

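View pics/top0.png

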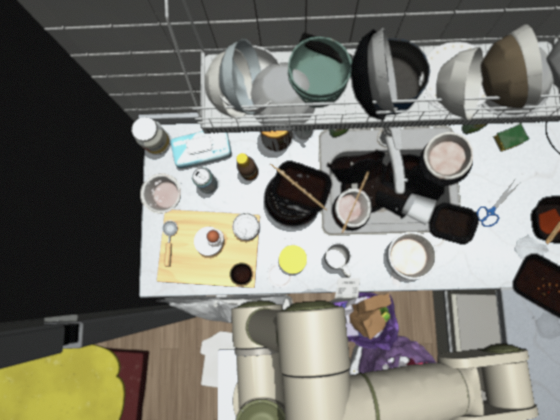

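The board shows at about (209,248) in the top view. There are two stand-shaped things: a white one at (208,241), carrying the brown egg at (213,237), and a yellow one at (292,259). The white one on the board fits the description and the yellow one is the look-alike. The tin is at (246,227) and the sauce cup at (241,273). I'll confirm in one enlarged crop.

```bash
python3 - <<'E'
import cv2,numpy as np
a=cv2.imread("pics/top0.png")[205:290,150:265]; b=cv2.imread("pics/scene0.png")[210:290,150:265]
a=cv2.resize(a,None,fx=5,fy=5,interpolation=cv2.INTER_CUBIC)[:, :]
b=cv2.resize(b,None,fx=5,fy=5,interpolation=cv2.INTER_CUBIC)
c=np.hstack([a[:, :400],b[:, :400][:425] if b.shape[0]>=425 else np.vstack([b[:,:400],np.zeros((25,400,3),np.uint8)])])
cv2.imwrite("pics/crop0.png",c)
E
```

```text
(no output)
```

View pics/crop0.png

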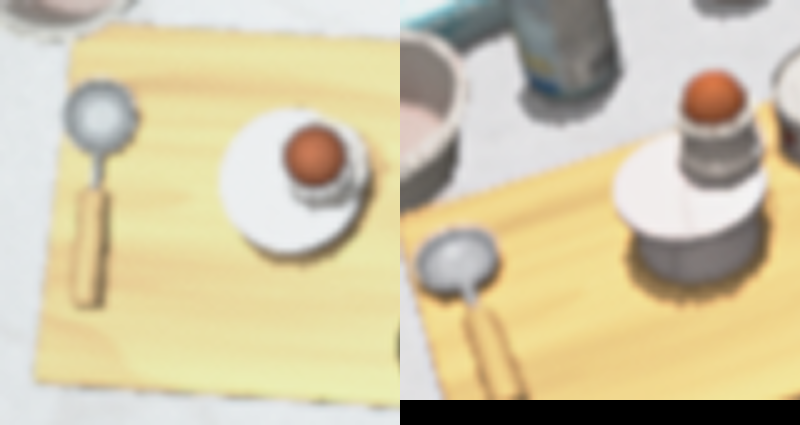

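Confirmed: the white marble stand carries the cup with the brown egg, which stands near the far-right rim of its top (towards +x, −y). Next I'll measure both.

```bash
cat > h.py <<'E'
from bench import env, kinematics, monitor, eyes, job
import cv2, numpy as np
from scipy.optimize import least_squares
ROI={"top":(150,205,110,80),"scene":(160,205,110,75)}; U=8
def ray(d,uv):
    V=d["view"]; R,t=V[:3,:3],V[:3,3]; o=-R.T@t
    q=np.c_[uv,np.ones(len(uv))]@np.linalg.inv(d["mtx"]).T@R
    return o,q
def plane(d,uv,z):
    o,q=ray(d,uv); return (o+q*((z-o[2])/q[:,2])[:,None])[:,:2]
def view(n,save=None,seed=None):
    d=eyes.grab_frame(n); x,y,w,h=ROI[n]
    if save: cv2.imwrite(save,d["frame"][:,:,::-1])
    c=cv2.resize(d["frame"][y:y+h,x:x+w],None,fx=U,fy=U,interpolation=cv2.INTER_CUBIC).astype(int)
    r,g,b=c[...,0],c[...,1],c[...,2]
    tp=lambda p:(p+.5)/U-.5+[x,y]
    big=lambda m:max(cv2.findContours(m.astype(np.uint8),cv2.RETR_EXTERNAL,cv2.CHAIN_APPROX_NONE)[0],key=cv2.contourArea)
    k=(r-b>70)&(g<.62*r)&(r>80)
    e=big(k); m=cv2.moments(e); egg=tp(np.array([[m["m10"]/m["m00"],m["m01"]/m["m00"]]]))
    return d,egg,tp,(r,g,b),big
def egg():
    A=[];B=[];out={}
    for n in("top","scene"):
        d,e,*_=view(n); o,q=ray(d,e); q=q[0]/np.linalg.norm(q[0]); P=np.eye(3)-np.outer(q,q); A.append(P);B.append(P@o); out[n]=(d,e)
    X=np.linalg.solve(sum(A),sum(B)); res=[np.linalg.norm(P@X-b) for P,b in zip(A,B)]
    return X,res,{n:plane(d,e,.107)[0] for n,(d,e) in out.items()}
def stand(n,eggxy):
    d,e,tp,(r,g,b),big=view(n)
    k=(b>165)&(r-b<45)
    k=cv2.morphologyEx(k.astype(np.uint8),cv2.MORPH_OPEN,np.ones((9,9)))
    lab=cv2.connectedComponents(k)[1]
    p=plane(d,tp(big_near(k,d,tp,e,n)),.062)
    f=lambda c:np.hypot(*(p-c).T)-.045
    # leave out the cup's side: keep contour points well away from the egg
    c0=least_squares(f,p.mean(0),loss="soft_l1",f_scale=.001).x
    keep=((p-c0)@(eggxy-c0)<.3*.045*np.linalg.norm(eggxy-c0)); p=p[keep]
    s=least_squares(f,c0,loss="soft_l1",f_scale=.001); return s.x,np.std(f(s.x)),len(p)
def big_near(k,d,tp,e,n):
    cs=cv2.findContours(k,cv2.RETR_EXTERNAL,cv2.CHAIN_APPROX_NONE)[0]
    cs=[c for c in cs if cv2.contourArea(c)>2000]
    return min(cs,key=lambda c:np.linalg.norm(tp(c[:,0].mean(0))-e[0]))[:,0].astype(float)
E
python3 - <<'E'
from h import *
X,res,pl=egg(); print("egg",X.round(4),np.round(res,4),pl)
for n in("top","scene"): print(n,stand(n,X[:2]))
d=eyes.grab_frame("scene");V=d["view"];print("cam",-V[:3,:3].T@V[:3,3])
d=eyes.grab_frame("top");print("bottle,can,tin,cup",plane(d,np.array([[243,158],[203,174],[246,222.]]),.12).round(3).tolist())
print(monitor.sense()["clock"])
E
```

```text
egg [0.5007 0.1558 0.1084] [0.0001 0.0001] {'top': array([0.50078817, 0.15594655]), 'scene': array([0.50229495, 0.1553899 ])}
top (array([0.49272349, 0.18274107]), np.float64(0.01380131387715941), 537)
scene (array([0.6004664 , 0.16130489]), np.float64(0.03642704165835175), 2107)
cam [-0.31306536  0.39755749  0.86237397]
bottle,can,tin,cup [[0.74, 0.06], [0.693, 0.184], [0.538, 0.052]]
0.4
```

```bash
python3 - <<'E'
from h import *
ims=[]
for n in("top","scene"):
    d,e,tp,(r,g,b),big=view(n)
    print(n); x,y,w,h=ROI[n]
    row=int(round(e[0][1]))+(5 if n=="top" else 8)
    for rr in (row,): print(rr,[tuple(v) for v in d["frame"][rr,int(e[0][0])-28:int(e[0][0])+18].tolist()])
    k=((b>165)&(r-b<45)).astype(np.uint8)*255
    ims.append(cv2.resize(k,(400,290)))
cv2.imwrite("pics/m.png",np.hstack(ims))
E
```

```text
top
241 [(234, 228, 169), (234, 229, 170), (235, 230, 171), (235, 230, 171), (235, 231, 172), (234, 231, 172), (235, 230, 172), (235, 231, 172), (235, 230, 173), (234, 231, 193), (235, 235, 228), (236, 238, 238), (236, 238, 240), (235, 238, 239), (236, 238, 239), (236, 238, 239), (236, 239, 240), (236, 238, 240), (236, 238, 239), (236, 238, 239), (236, 238, 239), (236, 238, 239), (231, 234, 235), (213, 214, 214), (178, 172, 170), (150, 133, 128), (132, 103, 93), (124, 87, 73), (122, 81, 65), (121, 81, 65), (121, 85, 72), (128, 102, 95), (139, 125, 121), (149, 142, 139), (156, 154, 153), (147, 147, 146), (155, 154, 153), (178, 178, 176), (163, 161, 156), (130, 121, 108), (150, 128, 95), (206, 176, 128), (229, 207, 150), (233, 222, 163), (235, 229, 170), (235, 229, 171)]
scene
237 [(224, 223, 223), (223, 222, 222), (222, 220, 221), (222, 221, 221), (223, 221, 222), (223, 222, 222), (223, 222, 223), (222, 222, 223), (223, 222, 223), (221, 220, 222), (221, 220, 221), (222, 219, 220), (222, 218, 217), (223, 216, 209), (228, 217, 205), (230, 219, 205), (231, 220, 207), (234, 225, 215), (238, 231, 222), (240, 234, 228), (241, 234, 230), (229, 222, 215), (176, 165, 159), (135, 129, 123), (136, 130, 125), (144, 136, 130), (152, 144, 138), (155, 147, 141), (150, 141, 136), (148, 139, 132), (148, 141, 134), (140, 134, 129), (128, 122, 118), (115, 109, 106), (106, 100, 97), (101, 95, 91), (112, 106, 103), (161, 150, 143), (223, 198, 176), (242, 220, 168), (241, 208, 142), (193, 154, 107), (113, 89, 67), (81, 53, 47), (87, 63, 58), (103, 89, 85)]
```

View pics/m.png

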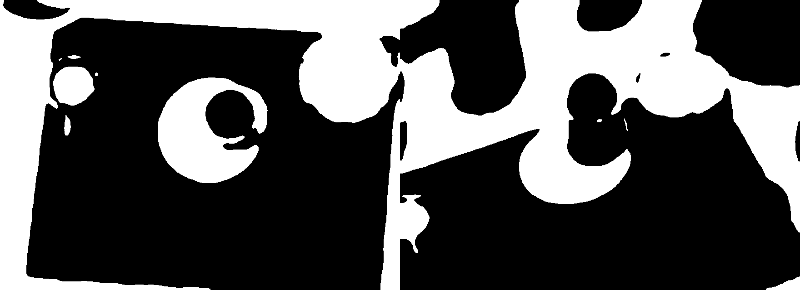

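The masks are good: the stand's top is the white crescent in both views. I'll keep only contour points near the expected rim and refit.

```bash
cat >> h.py <<'E'
def stand(n,c0,tol=(.008,.004,.003)):
    d,e,tp,(r,g,b),big=view(n)
    T=205 if n=="top" else 165
    k=((b>T)&(r-b<45)).astype(np.uint8)
    pts=np.vstack([c[:,0] for c in cv2.findContours(k,cv2.RETR_LIST,cv2.CHAIN_APPROX_NONE)[0]]).astype(float)
    p=plane(d,tp(pts),.062); c=np.array(c0,float)
    for t in tol:
        p=p[abs(np.hypot(*(p-c).T)-.045)<t]
        s=least_squares(lambda v:np.hypot(*(p-v[:2]).T)-v[2],[*c,.045],loss="soft_l1",f_scale=.0007); c=s.x[:2]
    c2=least_squares(lambda v:np.hypot(*(p-v).T)-.045,c,loss="soft_l1",f_scale=.0007).x
    a=np.degrees(np.arctan2(*(p-c2).T[::-1]))
    return c2.round(4),s.x.round(4),len(p),np.histogram(a,12,(-180,180))[0]
E
python3 - <<'E'
from h import *
for n in("top","scene"): print(n,stand(n,[.4927,.1827]))
E
```

```text
top (array([0.4936, 0.181 ]), array([0.4935, 0.1813, 0.0444]), 612, array([56, 50,  9, 84, 42, 52, 56, 48, 56, 57, 47, 55]))
scene (array([0.4893, 0.1813]), array([0.4897, 0.181 , 0.0455]), 444, array([53, 45, 24,  0, 24, 20, 23, 44, 44, 41, 61, 65]))
```

Cup offset from the stand's centre is about (+7, −25) mm. I'll push along u ≈ (−0.27, 0.96), using the side of the shut fingers low at the flange. The first push stops about 4 mm short, then I look again.

```bash
cat >> h.py <<'E'
from scipy.spatial.transform import Rotation as Rn
def quat(u):
    best=None
    for s in(1,-1):
        x=np.array([*u,0])*s; z=np.array([0,0,-1.]); q=Rn.from_matrix(np.c_[x,np.cross(z,x),z]).as_quat()
        j=kinematics.ik([.5,.13,.13],q)
        if j is not None and (best is None or abs(j[5])<best[0]): best=(abs(j[5]),q)
    return best[1]
def push(C,u,travel,Z=.069,H=.15,gap=.008):
    u=np.array(u)/np.linalg.norm(u); q=quat(u); off=.027+.011
    at=lambda s,z:[*(np.array(C)-u*(off-s)),z]
    env.reach(at(-gap,H),q); env.movel(at(-gap,Z),.1)
    f0=monitor.sense()["contact_force"]
    hit=env.movel(at(travel,Z),.02,guard=4)
    f1=monitor.sense()["contact_force"]; env.movel(at(travel-.012,Z),.03); env.movel(at(travel-.012,H),.12)
    print("hit",hit,"dF",(f1-f0).round(2),"t",monitor.sense()["clock"])
def away():
    env.movel([.45,-.05,.2],.25)
def look(tag):
    X,res,pl=egg(); s=stand("top",[.4936,.181]); d=view("top",f"pics/top_{tag}.png")[0]; d=view("scene",f"pics/scene_{tag}.png")[0]
    print("egg",X.round(4),np.round(res,4),pl["top"].round(4),"stand",s[0],s[1],"off mm",((pl["top"]-s[0])*1e3).round(1),"t",monitor.sense()["clock"])
E
python3 - <<'E'
from h import *
env.close_gripper(20); print(monitor.sense()["clock"])
C=np.array([.5007,.1559]);S=np.array([.4936,.181])
push(C,S-C,.022); away(); look("1")
E
```

```text
1.3667
hit False dF [ 0.59 -1.03 -0.34] t 7.9083
egg [0.4944 0.1752 0.1082] [0.0002 0.0002] [0.4944 0.1753] stand [0.4936 0.1813] [0.4936 0.1813 0.0446] off mm [ 0.8 -6. ] t 9.0833
```

The push worked: the cup moved 20 mm and the remaining offset is (0.8, −6.0) mm. It moved 1.7 mm less than commanded, so I'll add that to the next push.

```bash
python3 - <<'E'
from h import *
C=np.array([.4944,.1753]);S=np.array([.4936,.1812])
push(C,S-C,.0076); away(); look("2")
print(stand("scene",[.4893,.1813]))
a=cv2.imread("pics/top_2.png")[205:285,165:245]; b=cv2.imread("pics/scene_2.png")[205:285,170:250]
cv2.imwrite("pics/c2.png",cv2.resize(np.hstack([a,b]),None,fx=5,fy=5,interpolation=cv2.INTER_CUBIC))
E
```

```text
hit False dF [ 0.02  1.02 -0.6 ] t 13.1417
egg [0.4937 0.1814 0.1082] [0.0003 0.0003] [0.4937 0.1814] stand [0.4936 0.1814] [0.4936 0.1813 0.0446] off mm [ 0.1 -0. ] t 14.325
(array([0.4896, 0.1812]), array([0.4897, 0.1811, 0.0453]), 512, array([52, 46, 41, 46, 43,  0, 29, 43, 44, 42, 61, 65]))
```

View pics/c2.png

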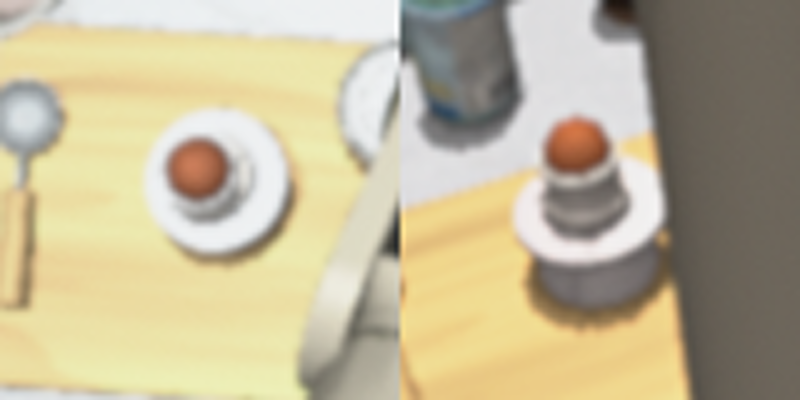

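The top picture shows the cup at mid-stand: egg at about (204,238), stand at about (209,242), the difference being parallax. As a check independent of the egg, I'll cast the flange edges at their own height.

```bash
python3 - <<'E'
from h import *
d=eyes.grab_frame("scene"); t=eyes.grab_frame("top")
g=cv2.cvtColor(d["frame"],cv2.COLOR_RGB2GRAY); gt=cv2.cvtColor(t["frame"],cv2.COLOR_RGB2GRAY)
for r in range(242,250): print(r,g[r,190:226].tolist())
print("col");
for c in (205,207,209): print(c,g[240:262,c].tolist())
print("top")
for r in range(238,246): print(r,gt[r,203:226].tolist())
for c in (206,209,212): print(c,gt[236:262,c].tolist())
E
```

```text
242 [213, 214, 215, 216, 223, 231, 236, 234, 211, 155, 122, 128, 139, 145, 146, 141, 132, 122, 113, 104, 98, 98, 99, 110, 155, 212, 235, 239, 239, 240, 238, 214, 144, 93, 82, 86]
243 [215, 215, 215, 220, 229, 235, 235, 225, 187, 134, 105, 103, 107, 110, 111, 110, 107, 105, 104, 102, 102, 103, 105, 111, 134, 180, 224, 237, 239, 239, 239, 226, 162, 99, 82, 85]
244 [214, 214, 216, 224, 233, 236, 233, 215, 170, 130, 110, 105, 106, 109, 111, 113, 111, 108, 107, 107, 108, 109, 116, 128, 135, 157, 212, 235, 239, 240, 241, 234, 178, 107, 82, 85]
245 [212, 212, 216, 228, 235, 237, 234, 218, 180, 145, 127, 117, 113, 113, 115, 116, 116, 115, 113, 113, 114, 119, 131, 142, 137, 148, 206, 234, 239, 240, 241, 236, 185, 112, 82, 85]
246 [207, 207, 217, 230, 236, 236, 236, 225, 191, 155, 141, 133, 124, 120, 121, 122, 123, 123, 122, 124, 127, 130, 136, 137, 124, 144, 208, 235, 239, 240, 241, 237, 188, 115, 84, 84]
247 [202, 203, 215, 231, 236, 237, 237, 229, 187, 144, 138, 141, 136, 135, 137, 139, 140, 141, 139, 138, 136, 131, 124, 115, 119, 165, 223, 238, 239, 240, 241, 237, 187, 116, 84, 84]
248 [19
[... 1356 characters left out ...]
, 188, 212, 232, 239, 240, 240, 236, 213, 154, 134, 176, 203]
244 [112, 106, 109, 123, 139, 155, 169, 158, 136, 146, 169, 191, 225, 237, 239, 240, 240, 232, 193, 135, 131, 176, 205]
245 [156, 149, 149, 164, 174, 164, 153, 139, 136, 156, 183, 215, 233, 239, 240, 240, 240, 226, 173, 119, 132, 184, 212]
206 [125, 127, 127, 126, 118, 110, 99, 93, 123, 164, 170, 150, 138, 177, 227, 239, 240, 240, 228, 180, 139, 156, 200, 217, 220, 220]
209 [107, 99, 97, 96, 96, 103, 128, 161, 169, 153, 137, 136, 161, 211, 235, 239, 240, 238, 223, 169, 135, 153, 194, 215, 220, 220]
212 [204, 192, 186, 190, 194, 189, 172, 154, 146, 156, 168, 195, 227, 238, 240, 240, 238, 226, 171, 125, 128, 159, 201, 219, 221, 221]
```

```bash
python3 - <<'E'
from h import *
a=np.linspace(0,2*np.pi,721)
for n,S in(("scene",[.4937,.1814]),("top",[.4937,.1814])):
    d=eyes.grab_frame(n)
    def proj(R,z):
        p=np.c_[S[0]+R*np.cos(a),S[1]+R*np.sin(a),0*a+z,0*a+1]@d["view"].T
        q=p[:,:3]@d["mtx"].T; q=q[:,:2]/q[:,2:]; return q.min(0).round(1),q.max(0).round(1)
    for R,z in((.045,.062),(.027,.067),(.027,.076)): print(n,R,z,*proj(R,z))
E
```

```text
scene 0.045 0.062 [191.7 234.7] [222.2 256.3]
scene 0.027 0.067 [197.6 237.6] [216.  250.5]
scene 0.027 0.076 [197.1 235.4] [215.6 248.3]
top 0.045 0.062 [193.2 226. ] [221.6 254.5]
top 0.027 0.067 [198.5 231.5] [215.6 248.6]
top 0.027 0.076 [197.8 231.1] [215.  248.3]
```

The flange edges agree with a centred cup in both views to within about 0.5 px, except the near edge in the scene view. There the flange sits about 1.8 px lower and the stand's rim about 1 px lower. That looks like a shared calibration shift, so the cup is centred to about 1–2 mm. The stand hasn't moved and the arm is clear.

```bash
python3 - <<'E'
from h import *
env.hold(.5); look("3"); print(job.hand_in())
E
```

```text
egg [0.4937 0.1814 0.1082] [0.0004 0.0004] [0.4937 0.1813] stand [0.4936 0.1814] [0.4936 0.1813 0.0446] off mm [ 0.1 -0.1] t 15.325
the job is handed in; nothing more can be done
None
```

The egg cup stands upright and still in the middle of the marble stand, about 0.1 mm off centre in the top view and within 1–2 mm by my cross-checks; the stand did not move, and the job was handed in at 15.3 s.

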